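# Start up the examination bench

## Robot

A 6-joint arm with a two-finger parallel gripper is mounted at the origin on the work surface. World frame = base frame: x ahead of the robot, y to its left, z up, the work surface at z = 0. Lengths are in m, angles in rad, forces in N, time in s.
With the tool pointing down it reaches from about 0.25 to 0.725 m from the base axis. Payload 4 kg.
Tool frame: the origin (TCP) lies at the very end of the fingers, on their centre line; the grasp point (between the pads) lies 19 mm behind it (bot.pinch_z is the distance from the TCP to the grasp point, in m); z points along the fingers, x is the direction in which the jaws open and shut, and the axes are right-handed (so a half turn about z gives the same grasp; the last joint's range is limited). The gripper opens to 85 mm and grips with 20 to 120 N. Pads are 22 mm wide; open, the fingers measure 114 mm over their backs; the gripper's body (76 mm by 85 mm) begins 54 mm behind the grasp point. The pads swing forward as they close: fully open they stand 13 mm farther back than shut.
Start: joints at [1.271, 0.241, 0.005, 1.335, 0, 1.571], TCP at [0.148, 0.478, 0.231] pointing down, gripper open.
Joint ranges: [-2.72, 2.72], [-1.05, 1.87], [-1.09, 1.28], [-1.99, 2.15], [-1.42, 1.44], [-3.14, 3.14]. Speed limits (rad/s): [2.79, 2.79, 3.14, 3.14, 3.14, 3.14].

## Interface

Orientations are given as a unit quaternion [x, y, z, w].
In Python, from workcell import bot gives the robot as it stands. The module is installed in compiled form; this text tells all that it offers.
- The arm moves only by the shell command python3 -m inch 'ROWS'. ROWS is JSON, a list of rows, each a list of 7 numbers: the shift along the tool's x, y, z scaled (see below), then the turn, a rotation vector about the tool's x, y, z scaled (see below), then the gripper command: -1 is fully open, 1 is shut, values between are in proportion. In form: [[x, y, z, wx, wy, wz, gripper], ...]. A call has exactly 8 rows; each row shifts and turns the commanded pose from where the row before left it, along the tool's axes as they then stand; what a row does not reach is not made up. The controller multiplies each number of a shift by 2.5 cm and each number of a turn by 180 degrees. A row lasts 1/10 s, in which the tool goes at most 50 mm and 8.59 degrees, less where a joint would pass 70% of its speed; a pose out of reach is approached as far as the arm can. A call with a number of a shift or a turn outside -1 to 1 is refused whole. A call with a gripper value outside its range is refused whole. The fingers move at their own pace and stop on an object; the grip force is fixed at half the most. Time passes only in rows, so rows that do not move let the fingers close, or fill a call up. It gives the time, the measured TCP pose, the force and the opening at its end, in the units of the state.
- bot.get_obs(): the state, without advancing time (a new reading comes with each control period).
- bot.camera(name): name is "scene" or "top"; returns (picture, depth): 420x560x3 uint8, blue, green, red; 420x560 float32, m along the optical axis (not along the pixel's ray), 0 where there is no reading.
- bot.get_calibration(name): a dict with "vfov" (degrees; the focal length in pixels is half the picture's height over the tangent of half this angle, whatever the lens; pixels are square), "cx", "cy" (the principal point, pixels), "R" (3x3) and "t" (3): a world point X has camera coordinates R X + t. Camera axes: x right, y down, z forward; pixel columns grow to the right and rows downward; lengths in m; the calibration is good to about 2 mm. A picture is of the moment at which its call begins. get_calibration takes no time and is no camera call.
- bot.job_done(): hands the job in, once; it reports no verdict.
The state is a dict: "clock": time; "joint_pos": joint angles; "joint_vel": joint speeds; "tau": joint torques, N m; "eef_pos": TCP position; "tool_rot": TCP orientation; "ft_force": force on the tool from outside, world axes, zero at the start; "ft_torque": the same for the moment, N m; "grip_width": finger opening in m.
Only numpy, scipy, OpenCV 4.12 (cv2) and the standard library are available. Lean on these libraries where they do the work, as an engineer would, in place of code of your own. Each camera call takes 0.05 s, during which the arm holds its last target.

## Task

Start up the examination bench with the fingertips: lightly press the big round button on the dust extractor, then the long bar on the light pad, then the square key on the balance, each one all the way in so that it stays in. Press in that order and gently, leave the two small round buttons alone, do not push about or pick up the machines or anything lying on or around them, and finish with the hand clear.

Things in the scene. Friction and masses are not known exactly. Their poses are not given: they have to be found in the camera images.
- extractor: dust extractor, a grey steel box 150 (x) x 140 (y) x 100 mm tall, 2.5 kg, standing loose on the table. Origin at the centre of its underside, z up. Flat top with two black buttons along its -x edge, black slots along its +x half; the round intake is on the +x side
- extractor_key (a joint): travel of the extractor's big round button, black, 34 mm across, standing 20 mm proud of the top when up (10 mm when in), 35 mm to -x and 32 mm to -y of the extractor's centre. Value in m: 0 up, 0.010 fully in; in from 0.006. Steady resistance about 3 N, no spring: it stays where left
- extractor_key_top (a point): centre of the upper face of the extractor's big round button, 120 mm above the table when up; it moves down with it; z up. The cap is soft and springs back: it gives 1 mm per 3 N, up to 8 mm, on top of the 10 mm travel, so 1 mm of a press goes into the cap first
- extractor_reset (a joint): travel of the extractor's small round button (filter reset), 14 mm across, 12 mm proud, 72 mm to +y of the big one; 0 up, grows as it is pressed. Not to be pressed
- light_pad: light pad, a low black slab 140 (x) x 180 (y) x 30 mm tall with a white window over its +x part, 0.9 kg, loose on the table. Origin at the centre of its underside, z up
- light_pad_key (a joint): travel of the light pad's only key, a long grey bar 18 (x) x 64 (y) mm, standing 20 mm proud of the slab when up, 50 mm to -x of the pad's centre. Value in m: 0 up, 0.010 fully in; in from 0.006. Steady resistance about 3 N, no spring: it stays where left
- light_pad_key_top (a point): centre of the upper face of the light pad's bar key, 50 mm above the table when up; it moves down with it; z up. The cap is soft and springs back: it gives 1 mm per 3 N, up to 8 mm, on top of the 10 mm travel, so 1 mm of a press goes into the cap first. y runs along the bar
- balance: weighing balance, a white box 170 (x) x 140 (y) x 50 mm tall, 1.6 kg, loose on the table, with a round steel pan (92 mm across, its top 60 mm above the table, 30 mm to +x of the centre) and two grey keys on its -x part. Origin at the centre of its underside, z up
- balance_key (a joint): travel of the balance's square grey key, 30 x 30 mm, standing 20 mm proud of the box when up, 58 mm to -x and 30 mm to +y of the balance's centre. Value in m: 0 up, 0.010 fully in; in from 0.006. Steady resistance about 3 N, no spring: it stays where left
- balance_key_top (a point): centre of the upper face of the balance's square key, 70 mm above the table when up; it moves down with it; z up. The cap is soft and springs back: it gives 1 mm per 3 N, up to 8 mm, on top of the 10 mm travel, so 1 mm of a press goes into the cap first
- balance_zero (a joint): travel of the balance's small round button, 14 mm across, 12 mm proud, 70 mm to -y of the square key; 0 up, grows as it is pressed. Not to be pressed
- bone: small long bone, 75 mm long, 15 mm thick, lying loose on the light pad's window; origin under its middle, x along it
- weight: brass weight with a knob, 24 mm across, 36 mm tall, loose on the balance's pan; origin under its middle
- jar: closed specimen jar, 60 mm across, 85 mm tall, loose on the table; origin under its middle
- cup: open white cup, 68 mm across, 70 mm tall, loose on the table; origin under its middle
- turtle_shell: brown domed turtle shell, 92 mm across, 38 mm tall, loose on the table; origin under its middle
- loupe: black ring-shaped loupe, 56 mm across, 30 mm tall, loose on the table; origin under its middle
- caliper_case: wooden case 170 x 50 x 22 mm, loose on the table; origin under its middle, x along it
- brush: hand brush lying loose on the table, handle to its -x; x along it
There are look-alikes about, which are no part of the job. What is meant by the extractor is not brown or purple, and is the larger of those in its own colour.

How it is judged:
By the outcome, as a careful person would: the job done as asked, in the order asked, and still so for the second after the job is handed in, with the robot touching nothing.
It also fails if it takes over 48 s, if anything falls off the work surface, if the arm or the gripper's body presses on something with over 40 N, if the wrist force passes 120 N, or if a joint passes its speed limit or range.

## Working session

There is one attempt and no reset: what is moved stays moved. The work goes in short steps, Python scripts to look and compute and a shell command to move; the robot and the scene stay as the last step left them, time stands still between calls to the robot, and variables do not carry over. Pictures are saved under pics/ and viewed, and the job is handed in when it is done.

```bash
mkdir -p pics; python3 - <<'E'
from workcell import bot
import cv2,numpy as np
for n in("scene","top"):
    p,d=bot.camera(n); cv2.imwrite(f"pics/{n}0.png",p); np.savez(f"{n}0.npz",p=p,d=d)
    c=bot.get_calibration(n); print(n,c)
print(bot.get_obs())
E
```

```text
scene {'vfov': 57.5160993091165, 'cx': 273.4678804881983, 'cy': 211.81682072118218, 'R': array([[ 0.22197081,  0.9749737 ,  0.01245991],
       [ 0.72735051, -0.15705727, -0.66805258],
       [-0.64937677,  0.1573509 , -0.74400974]]), 't': array([-0.09730308, -0.30917073,  1.48137601])}
top {'vfov': 50.67824688519124, 'cx': 276.6231398093464, 'cy': 209.14583623705394, 'R': array([[-0.00608304, -0.99996998,  0.00480004],
       [-0.99252841,  0.00545267, -0.12189186],
       [ 0.12186202, -0.00550565, -0.99253178]]), 't': array([-0.04398714,  0.51972728,  1.43519272])}
{'clock': 0.1, 'joint_pos': array([1.27102317e+00, 2.41358873e-01, 3.82604894e-03, 1.33521887e+00,
       4.21100735e-05, 1.57077941e+00]), 'joint_vel': array([ 0.00035732, -0.00058115,  0.00217105, -0.00042788, -0.00165406,
        0.00176148]), 'tau': array([-9.41671788e-04, -3.73137903e+01,  2.53010309e+01,  1.08570451e-02,
       -5.17337401e-05,  6.38499344e-06]), 'eef_pos': array([0.14746539, 0.47714212, 0.23047884]), 'tool_rot': array([ 8.04762735e-01,  5.93595809e-01, -7.99313072e-04,  5.63392576e-04]), 'ft_force': array([-0.18629365,  0.05731481, -0.86833031]), 'ft_torque': array([-0.00448092, -0.00135843, -0.05814181]), 'grip_width': 0.08563144252495501}
```

View pics/scene0.png

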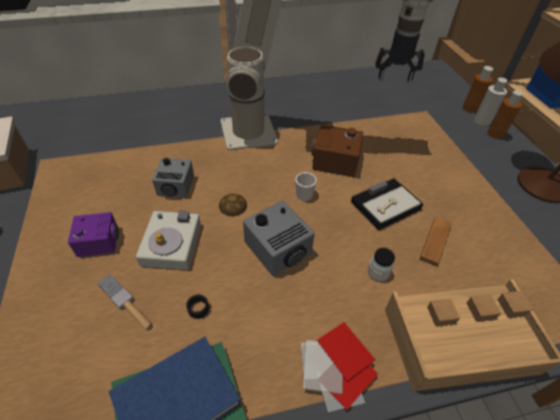

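View pics/top0.png

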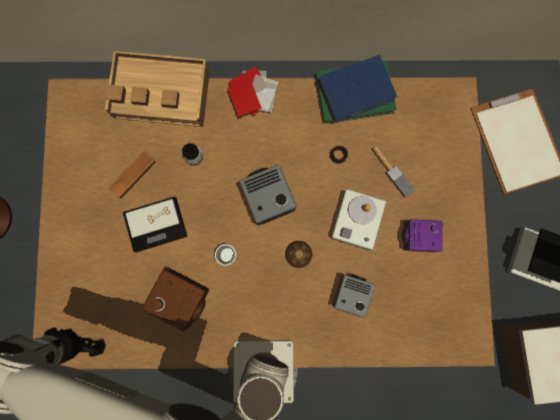

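Possible extractors in the top view are the large grey box (267,195), small grey box (355,295), purple box (424,236) and brown box (176,297). By the description it is the larger grey one at (267,195). The light pad is at (155,225) and the balance at (360,220). Next I'll take close crops.

```bash
python3 - <<'E'
import cv2,numpy as np
p=np.load("top0.npz")['p']; s=np.load("scene0.npz")['p']
r=lambda im,x,y,w,h:cv2.resize(im[y:y+h,x:x+w],(400,300),interpolation=cv2.INTER_CUBIC)
a=np.vstack([np.hstack([r(p,227,150,80,60*1+15),r(p,115,190,80,60)]),np.hstack([r(p,320,185,80,60),r(s,235,190,100,75)])])
cv2.imwrite("pics/crop1.png",a)
E
```

```text
(no output)
```

View pics/crop1.png

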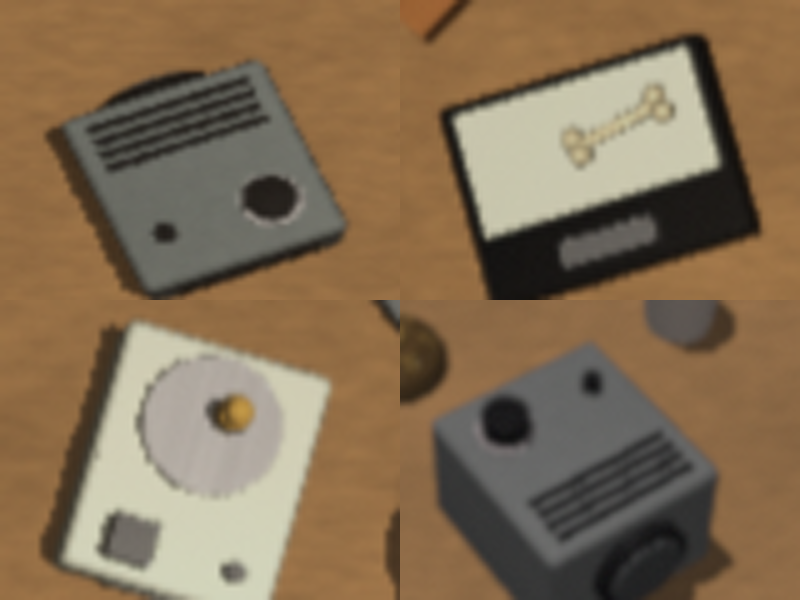

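The crops confirm it. The large grey box has black slots, a big button at top px (281,199), and a reset button at (260,208). The pad's bar is at (157,238). The balance's square key is at (346,233) and its zero button at (366.5,239.5).

```bash
cat > h.py <<'E'
import numpy as np
from workcell import bot
def K(n):
    c=bot.get_calibration(n); f=210/np.tan(np.radians(c['vfov']/2)); return c,f
def ray(n,u,v,z):
    c,f=K(n); d=c['R'].T@np.array([(u-c['cx'])/f,(v-c['cy'])/f,1]); o=-c['R'].T@c['t']
    return o+d*(z-o[2])/d[2]
def dep(n,u,v,d):
    c,f=K(n); return c['R'].T@(np.array([(u-c['cx'])/f,(v-c['cy'])/f,1])*d-c['t'])
def proj(n,X):
    c,f=K(n); q=c['R']@X+c['t']; return q[:2]/q[2]*f+[c['cx'],c['cy']]
E
python3 - <<'E'
from h import *
import cv2
np.set_printoptions(precision=4,suppress=True)
D={n:np.load(n+"0.npz") for n in("scene","top")}
def blob(n,x,y,w,h,f):
    p=D[n]['p'][y:y+h,x:x+w].astype(int); m=f(p).astype(np.uint8)
    k,l,st,ce=cv2.connectedComponentsWithStats(m)
    return [(ce[i]+[x,y],st[i,4],st[i,2:4]) for i in range(1,k) if st[i,4]>5]
dark=lambda p:p.max(2)<60
grey=lambda p:(p.max(2)>70)&(p.max(2)<150)&(np.ptp(p,axis=2)<25)
for nm,n,b,f,z in[("ext","top",(255,188,37,24),dark,.12),("ext","scene",(252,210,20,20),dark,.12),
 ("pad","top",(140,232,35,14),grey,.05),("pad","scene",(364,178,28,18),grey,.05),
 ("bal","top",(338,226,18,16),grey,.07),("zero","top",(360,234,13,12),grey,.062),("bal","scene",(172,207,24,20),grey,.07)]:
    for c,a,s in blob(n,*b,f):
        u,v=c; d=D[n]['d'][int(round(v)),int(round(u))]
        print(nm,n,c,a,s,"plane",ray(n,u,v,z),"depth",dep(n,u,v,d))
# window/box masks min-area rects
for nm,b,f,z in[("balbox",(325,180,70,75),lambda p:p.min(2)>120,.05),]:
    x,y,w,h=b;m=f(D['top']['p'][y:y+h,x:x+w].astype(int)).astype(np.uint8)
    m=cv2.morphologyEx(m,cv2.MORPH_OPEN,np.ones((3,3)))
    cs=max(cv2.findContours(m,0,2)[0],key=cv2.contourArea)
    P=np.array([ray('top',u+x,v+y,z)[:2] for u,v in cs[:,0]],np.float32); print(nm,cv2.minAreaRect(P*1000))
for n in D: # table distort check
    for u,v in[(60,100),(300,330),(470,350),(460,100),(210,330),(100,300),(450,250)]:
        print(n,u,v,dep(n,u,v,D[n]['d'][v,u]))
E
```

```text
ext top [256.1667 188.3333] 6 [4 2] plane [0.5745 0.017  0.12  ] depth [0.5774 0.0177 0.103 ]
ext top [280.5195 198.7532] 77 [10 10] plane [ 0.5412 -0.0589  0.12  ] depth [ 0.5408 -0.0588  0.1228]
ext top [259.5    207.7143] 14 [4 4] plane [0.5134 0.0067 0.12  ] depth [0.5143 0.0069 0.1133]
ext top [289.1429 210.5714] 7 [5 2] plane [ 0.504  -0.0854  0.12  ] depth [ 0.5089 -0.0868  0.0786]
ext scene [261.2931 219.9052] 116 [12 12] plane [ 0.5519 -0.0608  0.12  ] depth [ 0.5526 -0.0609  0.1208]
pad top [156.1224 237.949 ] 98 [19 11] plane [0.4255 0.3437 0.05  ] depth [0.4254 0.3434 0.0513]
pad scene [378.0556 185.7917] 72 [17  9] plane [0.431  0.3425 0.05  ] depth [0.4308 0.3427 0.0497]
pad scene [385.7222 193.    ] 18 [12  6] plane [0.4663 0.3531 0.05  ] depth [0.4491 0.3657 0.0303]
bal top [345.2828 232.6263] 99 [13 12] plane [ 0.4378 -0.2663  0.07  ] depth [ 0.4378 -0.2662  0.0705]
bal top [342.2857 240.7143] 7 [6 2] plane [ 0.412 -0.256  0.07 ] depth [ 0.4132 -0.2597  0.0461]
zero top [366. 239.] 13 [5 3] plane [ 0.4174 -0.3337  0.062 ] depth [ 0.4177 -0.3345  0.058 ]
bal scene [183.0342 216.6581] 117 [14 13] plane [ 0.4503 -0.2689  0.07  ] depth [ 0.4537 -0.2686  0.0737]
balbox ((483.91534423828125, -315.3804016113281), (136.01441955566406, 166.6728973388672), 72.55354309082031)
scene 60 100 [-0.3751 -0.734   0.0041]
scene 300 330 [ 0.8219 -0.0202  0.0002]
scene 470 350 [0.9771 0.3235 0.0663]
scene 460 100 [-0.0366  0.934   0.0003]
scene 210 330 [ 0.7748 -0.2365  0.0019]
scene 100 300 [ 0.6302 -0.5053 -0.0004]
scene 450 250 [0.6819 0.4696 0.0035]
top 60 100 [ 0.9101  0.7041 -0.0006]
top 300 330 [ 0.1253 -0.121   0.0049]
top 470 350 [ 0.0572 -0.6749 -0.0001]
top 460 100 [ 0.9023 -0.6882  0.0044]
top 210 330 [0.127  0.1726 0.0028]
top 100 300 [0.2254 0.5353 0.0018]
top 450 250 [ 0.3824 -0.6276 -0.0015]
```

```bash
python3 - <<'E'
import cv2,numpy as np
s=np.load("scene0.npz")['p']
r=lambda im,x,y,w,h:cv2.resize(im[y:y+h,x:x+w],(400,300),interpolation=cv2.INTER_NEAREST)
cv2.imwrite("pics/crop2.png",np.hstack([r(s,345,165,80,60),r(s,130,200,80,60)]))
E
```

```text
(no output)
```

View pics/crop2.png

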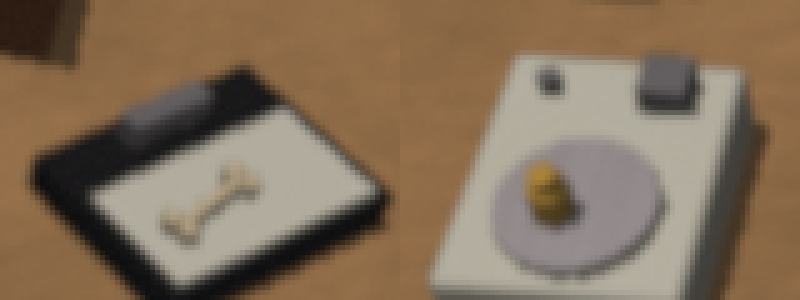

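Reset-to-button is 71 mm and zero-to-key 70 mm, with heights matching, so I'll use the top-view positions. The scene blobs are biased to +x because they include the side faces. Now I shut the gripper and head for the extractor, staying high.

```bash
python3 -m inch '[[-0.3,0.4,0,0,0,0,1],[-0.66,0.89,0,0,0,0,1],[-0.66,0.89,0,0,0,0,1],[-0.66,0.89,0,0,0,0,1],[-0.66,0.89,0,0,0,0,1],[-0.66,0.89,0,0,0,0,1],[-0.66,0.89,0,0,0,0,1],[-0.66,0.89,0,0,0,0,1]]'
```

```text
clock: 0.9
eef_pos: [0.2702, 0.3093, 0.2312]
tool_rot: [0.805, 0.593, -0.0, 0.0]
ft_force: [0.6, 0.0, 0.1]
grip_width: 0.0001
```

```bash
python3 -m inch '[[-0.68,0.92,0,0,0,0,1],[-0.68,0.92,0,0,0,0,1],[-0.68,0.92,0,0,0,0,1],[-0.68,0.92,0,0,0,0,1],[-0.68,0.92,0,0,0,0,1],[-0.68,0.92,0,0,0,0,1],[-0.68,0.92,0,0,0,0,1],[-0.68,0.92,0,0,0,0,1]]'
python3 -m inch '[[-0.68,0.92,0,0,0,0,1],[-0.68,0.92,0,0,0,0,1],[-0.68,0.92,0,0,0,0,1],[-0.68,0.92,0,0,0,0,1],[-0.68,0.92,0.4,0,0,0,1],[-0.68,0.92,0.7,0,0,0,1],[-0.68,0.92,0.7,0,0,0,1],[-0.3,0.4,0.7,0,0,0,1]]'
cat >> h.py <<'E'
from scipy.spatial.transform import Rotation as Ro
def off(T):
    o=bot.get_obs(); d=Ro.from_quat(o['tool_rot']).inv().apply(np.array(T)-o['eef_pos']); print('pos',o['eef_pos'].round(4),'q',o['joint_pos'].round(2),'units',(d/.025).round(2),'f',o['ft_force'].round(2))
E
python3 -c "
from h import *
off([.541,-.059,.120])"
```

```text
clock: 1.7
eef_pos: [0.4054, 0.1251, 0.2312]
tool_rot: [0.805, 0.593, -0.0, 0.0]
ft_force: [0.4, -0.2, -0.3]
grip_width: 0.0003
clock: 2.5
eef_pos: [0.5319, -0.0471, 0.1679]
tool_rot: [0.806, 0.593, -0.0, 0.0]
ft_force: [-0.5, 0.5, 0.4]
grip_width: -0.0001
pos [ 0.5319 -0.0471  0.1679] q [-0.09  0.34 -0.02  1.2  -0.    0.21] units [-0.35  0.49  1.92] f [-0.54  0.5   0.43]
```

```bash
python3 -m inch '[[-0.2,0.3,0.3,0,0,0,1],[-0.14,0.2,0.3,0,0,0,1],[0,0,0.3,0,0,0,1],[0,0,0.2,0,0,0,1],[0,0,0,0,0,0,1],[0,0,0,0,0,0,1],[0,0,0,0,0,0,1],[0,0,0,0,0,0,1]]'
python3 - <<'E'
from h import *
import cv2
off([.541,-.059,.120])
s,_=bot.camera("scene");t,_=bot.camera("top")
r=lambda im,x,y,w,h:cv2.resize(im[y:y+h,x:x+w],(400,300),interpolation=cv2.INTER_CUBIC)
cv2.imwrite("pics/c3.png",np.hstack([r(s,220,175,80,60),r(t,240,165,80,60)]))
E
```

```text
clock: 3.3
eef_pos: [0.541, -0.056, 0.1419]
tool_rot: [0.805, 0.594, 0.0, 0.0]
ft_force: [0.3, -0.4, 0.5]
grip_width: -0.0003
pos [ 0.541  -0.056   0.1419] q [-0.1   0.38 -0.04  1.15  0.    0.2 ] units [-0.12  0.03  0.87] f [ 0.34 -0.41  0.52]
```

View pics/c3.png

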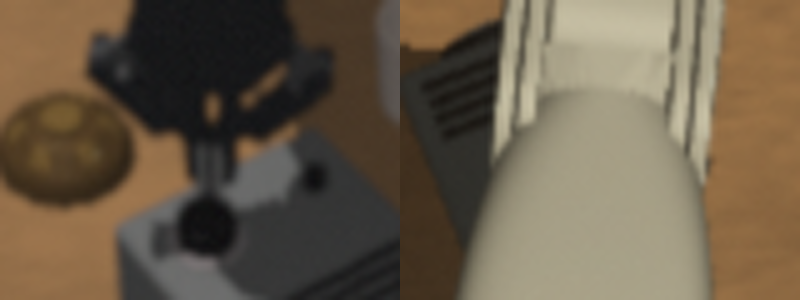

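The scene crop shows the shut fingertips at (208,180), straight above the big button at (208,225). The reset button at (315,178) is clear. I'll press in small steps.

```bash
python3 -m inch '[[-0.1,0.03,0.3,0,0,0,1],[0,0,0.3,0,0,0,1],[0,0,0.2,0,0,0,1],[0,0,0.08,0,0,0,1],[0,0,0.08,0,0,0,1],[0,0,0.08,0,0,0,1],[0,0,0,0,0,0,1],[0,0,0,0,0,0,1]]'
```

```text
clock: 4.2
eef_pos: [0.5409, -0.0588, 0.1154]
tool_rot: [0.805, 0.594, 0.0, 0.0]
ft_force: [-0.0, 0.2, 1.6]
grip_width: -0.0004
```

```bash
python3 -m inch '[[0,0,0.06,0,0,0,1],[0,0,0.06,0,0,0,1],[0,0,0.06,0,0,0,1],[0,0,0,0,0,0,1],[0,0,0,0,0,0,1],[0,0,0,0,0,0,1],[0,0,0,0,0,0,1],[0,0,0,0,0,0,1]]'; python3 -c "
from h import *
off([.541,-.059,.108])"
```

```text
clock: 5.0
eef_pos: [0.541, -0.0588, 0.1109]
tool_rot: [0.805, 0.594, 0.0, 0.0]
ft_force: [-0.1, -0.8, 1.1]
grip_width: 0.0002
pos [ 0.541  -0.0588  0.1109] q [-0.11  0.41 -0.09  1.08  0.    0.19] units [-0.01  0.    0.12] f [-0.07 -0.77  1.12]
```

```bash
python3 -m inch '[[0,0,0.06,0,0,0,1],[0,0,0.06,0,0,0,1],[0,0,0,0,0,0,1],[0,0,0,0,0,0,1],[0,0,0,0,0,0,1],[0,0,0,0,0,0,1],[0,0,0,0,0,0,1],[0,0,0,0,0,0,1]]'; python3 -c "
from h import *
off([.541,-.059,.108])"
```

```text
clock: 5.8
eef_pos: [0.541, -0.0588, 0.1083]
tool_rot: [0.805, 0.594, 0.0, 0.0]
ft_force: [-0.4, -0.1, 5.3]
grip_width: -0.0
pos [ 0.541  -0.0588  0.1083] q [-0.11  0.41 -0.09  1.07  0.    0.19] units [-0.01  0.    0.01] f [-0.4 -0.1  5.3]
```

```bash
python3 -m inch '[[0,0,0.04,0,0,0,1],[0,0,0,0,0,0,1],[0,0,0,0,0,0,1],[0,0,0,0,0,0,1],[0,0,0,0,0,0,1],[0,0,0,0,0,0,1],[0,0,0,0,0,0,1],[0,0,0,0,0,0,1]]'; python3 -c "
from h import *
off([.541,-.059,.108])"
```

```text
clock: 6.6
eef_pos: [0.541, -0.0588, 0.1076]
tool_rot: [0.805, 0.594, 0.0, 0.0]
ft_force: [-0.5, -0.1, 7.0]
grip_width: -0.0002
pos [ 0.541  -0.0588  0.1076] q [-0.11  0.41 -0.09  1.07  0.    0.19] units [-0.01  0.   -0.01] f [-0.51 -0.11  6.98]
```

The force rises about 2.5 N over 0.7 mm with the tip about 2.4 mm below the full-in height, so the button has bottomed out. Now up and over to the pad.

```bash
python3 -m inch '[[0,0,-0.2,0,0,0,1],[0,0,-0.4,0,0,0,1],[0,0,-0.7,0,0,0,1],[0,0,-0.7,0,0,0,1],[0,0,-0.7,0,0,0,1],[0,0,-0.6,0,0,0,1],[0.3,-0.2,-0.3,0,0,0,1],[0.6,-0.4,0,0,0,0,1]]'
python3 -m inch '[[0.88,-0.57,0,0,0,0,1],[0.88,-0.57,0,0,0,0,1],[0.88,-0.57,0,0,0,0,1],[0.88,-0.57,0,0,0,0,1],[0.88,-0.57,0,0,0,0,1],[0.88,-0.57,0,0,0,0,1],[0.88,-0.57,0,0,0,0,1],[0.88,-0.57,0,0,0,0,1]]'
python3 -m inch '[[0.88,-0.57,0,0,0,0,1],[0.88,-0.57,0,0,0,0,1],[0.88,-0.57,0,0,0,0,1],[0.88,-0.57,0.5,0,0,0,1],[0.88,-0.57,0.8,0,0,0,1],[0.88,-0.57,0.8,0,0,0,1],[0.4,-0.3,0.8,0,0,0,1],[0.2,-0.2,0.8,0,0,0,1]]'
python3 -c "
from h import *
off([.4255,.3437,.05])"
```

```text
clock: 7.4
eef_pos: [0.5336, -0.0331, 0.198]
tool_rot: [0.805, 0.593, 0.001, 0.001]
ft_force: [-0.4, 0.2, 0.2]
grip_width: 0.0003
clock: 8.2
eef_pos: [0.4748, 0.1702, 0.1964]
tool_rot: [0.805, 0.594, -0.001, -0.0]
ft_force: [0.2, 0.3, 0.2]
grip_width: 0.0001
clock: 9.0
eef_pos: [0.4244, 0.3397, 0.1031]
tool_rot: [0.804, 0.594, -0.001, -0.0]
ft_force: [-0.1, -0.0, 0.4]
grip_width: 0.0
pos [0.4244 0.3397 0.1031] q [ 0.67  0.41 -0.1   1.06  0.    0.97] units [ 0.17 -0.    2.12] f [-0.1 -0.   0.4]
```

```bash
python3 -m inch '[[0,0,0.4,0,0,0,1],[0,0,0.4,0,0,0,1],[0,0,0.2,0,0,0,1],[0,0,0,0,0,0,1],[0,0,0,0,0,0,1],[0,0,0,0,0,0,1],[0,0,0,0,0,0,1],[0,0,0,0,0,0,1]]'
python3 - <<'E'
from h import *
import cv2
off([.4255,.3437,.05])
s,_=bot.camera("scene");t,_=bot.camera("top")
r=lambda im,x,y,w,h:cv2.resize(im[y:y+h,x:x+w],(400,300),interpolation=cv2.INTER_CUBIC)
cv2.imwrite("pics/c4.png",np.vstack([np.hstack([r(s,345,155,80,60),r(t,115,190,80,60)]),np.hstack([r(s,235,190,100,75),r(t,230,160,80,60)])]))
E
```

```text
clock: 9.8
eef_pos: [0.4263, 0.3384, 0.0798]
tool_rot: [0.805, 0.593, 0.0, -0.0]
ft_force: [-0.6, 0.7, -0.0]
grip_width: 0.0002
pos [0.4263 0.3384 0.0798] q [ 0.67  0.44 -0.13  1.    0.    0.97] units [ 0.19 -0.09  1.19] f [-0.64  0.71 -0.03]
```

View pics/c4.png

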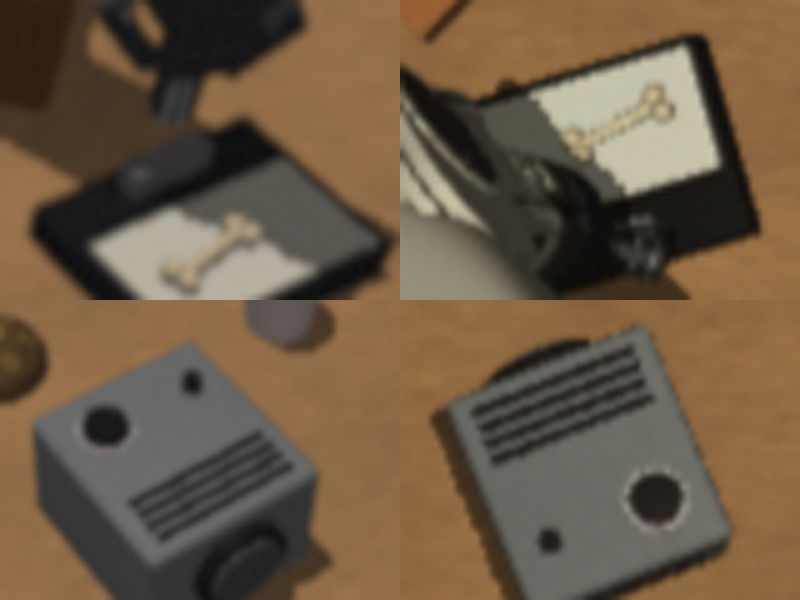

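The extractor's button is now low and the box hasn't moved. I'll check the tip alignment over the bar by projection.

```bash
python3 -c "
from h import *
for X in([.4263,.3384,.0798],[.4263,.3384,.05],[.4255,.3437,.05],[.541,-.059,.12]):
  print(proj('scene',np.array(X)),proj('top',np.array(X)))"
```

```text
[378.2764515  178.11189188] [155.32483483 237.1313664 ]
[376.25625196 184.96520496] [157.7796478  237.67685059]
[377.70494838 184.55206444] [156.13339454 237.93359187]
[261.1350312  216.79741079] [280.56792358 198.8222579 ]
```

```bash
python3 -m inch '[[0.1,0,0.3,0,0,0,1],[0,0,0.3,0,0,0,1],[0,0,0.3,0,0,0,1],[0,0,0.2,0,0,0,1],[0,0,0.08,0,0,0,1],[0,0,0.08,0,0,0,1],[0,0,0,0,0,0,1],[0,0,0,0,0,0,1]]'
python3 -m inch '[[0,0,0.08,0,0,0,1],[0,0,0.08,0,0,0,1],[0,0,0.06,0,0,0,1],[0,0,0,0,0,0,1],[0,0,0,0,0,0,1],[0,0,0,0,0,0,1],[0,0,0,0,0,0,1],[0,0,0,0,0,0,1]]'
```

```text
clock: 10.7
eef_pos: [0.4268, 0.3408, 0.048]
tool_rot: [0.805, 0.594, 0.0, 0.0]
ft_force: [-1.4, 0.2, 0.3]
grip_width: 0.0003
clock: 11.5
eef_pos: [0.4271, 0.341, 0.0425]
tool_rot: [0.805, 0.594, 0.0, 0.0]
ft_force: [0.7, 0.4, 1.5]
grip_width: -0.0001
```

```bash
python3 -m inch '[[0,0,0.06,0,0,0,1],[0,0,0.06,0,0,0,1],[0,0,0.04,0,0,0,1],[0,0,0,0,0,0,1],[0,0,0,0,0,0,1],[0,0,0,0,0,0,1],[0,0,0,0,0,0,1],[0,0,0,0,0,0,1]]'
```

```text
clock: 12.3
eef_pos: [0.427, 0.3409, 0.0386]
tool_rot: [0.805, 0.594, 0.0, 0.0]
ft_force: [0.5, 1.2, 4.1]
grip_width: 0.0002
```

```bash
python3 -m inch '[[0,0,0.06,0,0,0,1],[0,0,0,0,0,0,1],[0,0,0,0,0,0,1],[0,0,0,0,0,0,1],[0,0,0,0,0,0,1],[0,0,0,0,0,0,1],[0,0,0,0,0,0,1],[0,0,0,0,0,0,1]]'
```

```text
clock: 13.1
eef_pos: [0.427, 0.341, 0.0375]
tool_rot: [0.805, 0.594, 0.001, 0.0]
ft_force: [1.4, 0.0, 6.9]
grip_width: -0.0001
```

It has bottomed out: the force rose 2.8 N over 1.1 mm. Next, up and over to the balance.

```bash
python3 -m inch '[[0,0,-0.2,0,0,0,1],[0,0,-0.5,0,0,0,1],[0,0,-0.9,0,0,0,1],[0,0,-0.9,0,0,0,1],[0,0,-0.9,0,0,0,1],[0,0,-0.9,0,0,0,1],[0,0,-0.9,0,0,0,1],[-0.5,0.17,-0.8,0,0,0,1]]'
python3 -m inch '[[-0.92,0.3,0,0,0,0,1],[-0.92,0.3,0,0,0,0,1],[-0.92,0.3,0,0,0,0,1],[-0.92,0.3,0,0,0,0,1],[-0.92,0.3,0,0,0,0,1],[-0.92,0.3,0,0,0,0,1],[-0.92,0.3,0,0,0,0,1],[-0.92,0.3,0,0,0,0,1]]'
python3 -m inch '[[-0.92,0.3,0,0,0,0,1],[-0.92,0.3,0,0,0,0,1],[-0.92,0.3,0,0,0,0,1],[-0.92,0.3,0,0,0,0,1],[-0.92,0.3,0,0,0,0,1],[-0.92,0.3,0,0,0,0,1],[-0.92,0.3,0,0,0,0,1],[-0.92,0.3,0,0,0,0,1]]'
python3 -c "
from h import *
off([.4378,-.2663,.07])"
```

```text
clock: 13.9
eef_pos: [0.426, 0.3278, 0.1876]
tool_rot: [0.804, 0.594, -0.001, -0.0]
ft_force: [-0.2, -1.2, 0.0]
grip_width: 0.0003
clock: 14.7
eef_pos: [0.4285, 0.1327, 0.1865]
tool_rot: [0.805, 0.594, -0.001, -0.001]
ft_force: [0.4, 1.2, 0.0]
grip_width: 0.0
clock: 15.5
eef_pos: [0.4314, -0.0602, 0.1865]
tool_rot: [0.805, 0.594, -0.001, -0.001]
ft_force: [0.5, -0.4, -0.7]
grip_width: 0.0
pos [ 0.4314 -0.0602  0.1865] q [-0.14  0.14 -0.24  1.19  0.    0.16] units [-7.8   2.69  4.65] f [ 0.49 -0.35 -0.72]
```

```bash
python3 -m inch '[[-0.92,0.31,0,0,0,0,1],[-0.92,0.31,0,0,0,0,1],[-0.92,0.31,0,0,0,0,1],[-0.92,0.31,0.1,0,0,0,1],[-0.92,0.31,0.5,0,0,0,1],[-0.92,0.31,0.6,0,0,0,1],[-0.92,0.31,0.7,0,0,0,1],[-0.6,0.25,0.7,0,0,0,1]]'
python3 -m inch '[[0,0,0.5,0,0,0,1],[0,0,0.4,0,0,0,1],[0,0,0.2,0,0,0,1],[0,0,0,0,0,0,1],[0,0,0,0,0,0,1],[0,0,0,0,0,0,1],[0,0,0,0,0,0,1],[0,0,0,0,0,0,1]]'
python3 - <<'E'
from h import *
import cv2
off([.4378,-.2663,.07])
s,_=bot.camera("scene");t,_=bot.camera("top")
r=lambda im,x,y,w,h:cv2.resize(im[y:y+h,x:x+w],(400,300),interpolation=cv2.INTER_CUBIC)
cv2.imwrite("pics/c5.png",np.vstack([np.hstack([r(s,130,185,80,60),r(t,320,185,80,60)]),np.hstack([r(s,345,165,80,60),r(t,115,190,80,60)])]))
E
```

```text
clock: 16.3
eef_pos: [0.4376, -0.2464, 0.121]
tool_rot: [0.805, 0.593, -0.001, -0.001]
ft_force: [1.2, 0.6, -1.2]
grip_width: -0.0
clock: 17.1
eef_pos: [0.4391, -0.2456, 0.0948]
tool_rot: [0.805, 0.594, 0.0, 0.0]
ft_force: [-0.2, -0.0, -0.2]
grip_width: 0.0
pos [ 0.4391 -0.2456  0.0948] q [-0.51  0.35 -0.22  1.    0.   -0.21] units [-0.81  0.19  0.99] f [-0.22 -0.04 -0.25]
```

View pics/c5.png

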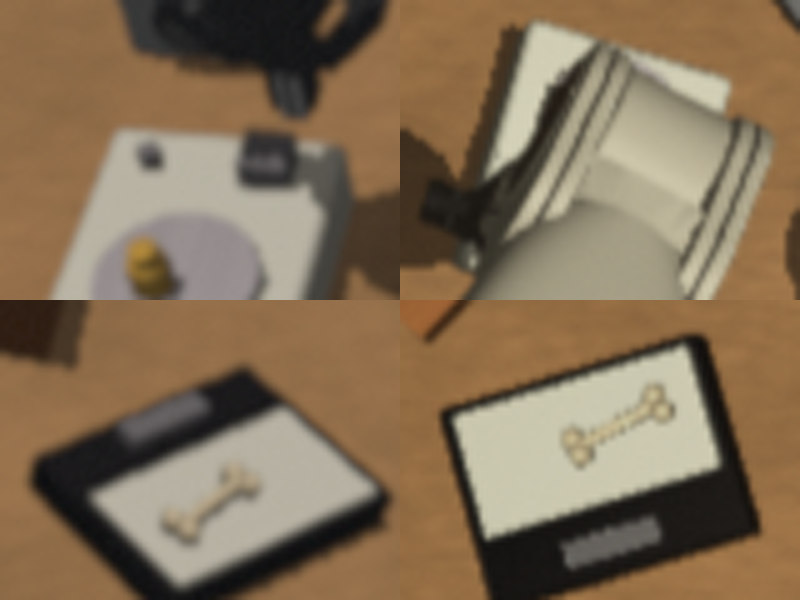

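The bar is in, and the pad and bone haven't moved. The tip is 20 mm to +y of the square key, so I'll shift before descending.

```bash
python3 -m inch '[[-0.4,0.1,0,0,0,0,1],[-0.4,0.1,0,0,0,0,1],[0,0,0,0,0,0,1],[0,0,0,0,0,0,1],[0,0,0.2,0,0,0,1],[0,0,0.1,0,0,0,1],[0,0,0,0,0,0,1],[0,0,0,0,0,0,1]]'
python3 - <<'E'
from h import *
import cv2
off([.4378,-.2663,.07])
s,_=bot.camera("scene")
cv2.imwrite("pics/c6.png",cv2.resize(s[185:245,130:210],(400,300),interpolation=cv2.INTER_CUBIC))
E
```

```text
clock: 18.0
eef_pos: [0.4376, -0.2658, 0.0866]
tool_rot: [0.805, 0.594, -0.0, -0.0]
ft_force: [-0.1, 0.5, -0.0]
grip_width: -0.0001
pos [ 0.4376 -0.2658  0.0866] q [-0.55  0.38 -0.21  0.99  0.   -0.25] units [-0.01  0.02  0.66] f [-0.14  0.47 -0.  ]
```

View pics/c6.png

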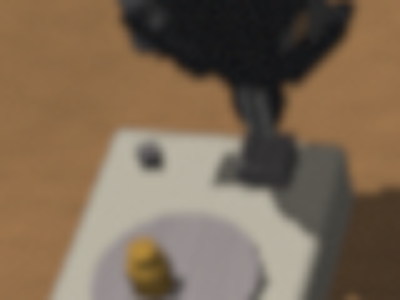

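The fingertips at (260,130) are just above the square key at (268,155), and the zero button at (150,155) is clear. Pressing.

```bash
python3 -m inch '[[0,0,0.3,0,0,0,1],[0,0,0.3,0,0,0,1],[0,0,0.1,0,0,0,1],[0,0,0.08,0,0,0,1],[0,0,0.08,0,0,0,1],[0,0,0.08,0,0,0,1],[0,0,0,0,0,0,1],[0,0,0,0,0,0,1]]'
python3 -m inch '[[0,0,0.06,0,0,0,1],[0,0,0.06,0,0,0,1],[0,0,0.06,0,0,0,1],[0,0,0,0,0,0,1],[0,0,0,0,0,0,1],[0,0,0,0,0,0,1],[0,0,0,0,0,0,1],[0,0,0,0,0,0,1]]'
```

```text
clock: 18.85
eef_pos: [0.4376, -0.2661, 0.0633]
tool_rot: [0.805, 0.594, -0.0, -0.0]
ft_force: [-1.6, 0.7, 1.6]
grip_width: 0.0001
clock: 19.65
eef_pos: [0.4378, -0.2662, 0.0589]
tool_rot: [0.805, 0.594, 0.0, 0.0]
ft_force: [-0.9, 0.0, 4.0]
grip_width: -0.0001
```

```bash
python3 -m inch '[[0,0,0.06,0,0,0,1],[0,0,0,0,0,0,1],[0,0,0,0,0,0,1],[0,0,0,0,0,0,1],[0,0,0,0,0,0,1],[0,0,0,0,0,0,1],[0,0,0,0,0,0,1],[0,0,0,0,0,0,1]]'
```

```text
clock: 20.45
eef_pos: [0.4378, -0.2662, 0.0578]
tool_rot: [0.805, 0.594, 0.0, 0.0]
ft_force: [-1.6, 1.3, 7.0]
grip_width: 0.0001
```

```bash
python3 -m inch '[[0,0,-0.2,0,0,0,1],[0,0,-0.5,0,0,0,1],[0,0,-0.9,0,0,0,1],[0,0,-0.9,0,0,0,1],[0,0,-0.9,0,0,0,1],[0,0,-0.9,0,0,0,1],[0,0,-0.9,0,0,0,1],[0.5,-0.17,-0.8,0,0,0,1]]'
python3 -m inch '[[0.9,-0.3,0,0,0,0,1],[0.9,-0.3,0,0,0,0,1],[0.9,-0.3,0,0,0,0,1],[0.9,-0.3,0,0,0,0,1],[0.9,-0.3,0,0,0,0,1],[0.9,-0.3,0,0,0,0,1],[0.9,-0.3,0,0,0,0,1],[0.9,-0.3,0,0,0,0,1]]'
python3 -m inch '[[0.9,-0.3,0,0,0,0,1],[0.9,-0.3,0,0,0,0,1],[0.9,-0.3,0,0,0,0,1],[0.9,-0.3,0,0,0,0,1],[0.5,-0.2,0,0,0,0,1],[0,0,0,0,0,0,1],[0,0,0,0,0,0,1],[0,0,0,0,0,0,1]]'
python3 - <<'E'
from h import *
import cv2
np.set_printoptions(precision=4,suppress=True)
s,ds=bot.camera("scene");t,dt=bot.camera("top")
r=lambda im,x,y,w,h:cv2.resize(im[y:y+h,x:x+w],(400,300),interpolation=cv2.INTER_CUBIC)
cv2.imwrite("pics/c7.png",np.vstack([np.hstack([r(s,130,195,80,60),r(t,320,185,80,60)]),np.hstack([r(s,235,190,100,75),cv2.resize(s,(400,300))])]))
for n,d,L in(("scene",ds,[(261,222),(378,188),(183,219)]),("top",dt,[(281,199),(346,233),(259,207),(366,239)])):
    for u,v in L: print(n,u,v,dep(n,u,v,np.median(d[v-1:v+2,u-1:u+2])))
# change vs. start (top)
for n,c in(("top",t),("scene",s)):
    p=np.load(n+"0.npz")['p']; cv2.imwrite(f"pics/diff_{n}.png",cv2.absdiff(p,c).max(2))
print(bot.get_obs()['ft_force'])
E
```

```text
clock: 21.25
eef_pos: [0.4375, -0.2539, 0.2081]
tool_rot: [0.805, 0.593, -0.0, 0.0]
ft_force: [0.4, 0.4, -0.1]
grip_width: -0.0001
clock: 22.05
eef_pos: [0.4329, -0.0623, 0.207]
tool_rot: [0.805, 0.594, -0.0, -0.0]
ft_force: [-0.1, -0.3, -0.5]
grip_width: -0.0002
clock: 22.85
eef_pos: [0.4299, 0.0444, 0.2071]
tool_rot: [0.805, 0.593, -0.0, 0.0]
ft_force: [0.6, -0.0, -0.0]
grip_width: -0.0002
scene 261 222 [ 0.5511 -0.0616  0.1106]
scene 378 188 [0.4327 0.3436 0.0415]
scene 183 219 [ 0.4504 -0.2706  0.0602]
top 281 199 [ 0.542  -0.0605  0.1095]
top 346 233 [ 0.4371 -0.2698  0.0623]
top 259 207 [0.5166 0.0085 0.1127]
top 366 239 [ 0.4174 -0.3334  0.0633]
[-0.7502 -1.1119  0.7875]
```

View pics/c7.png

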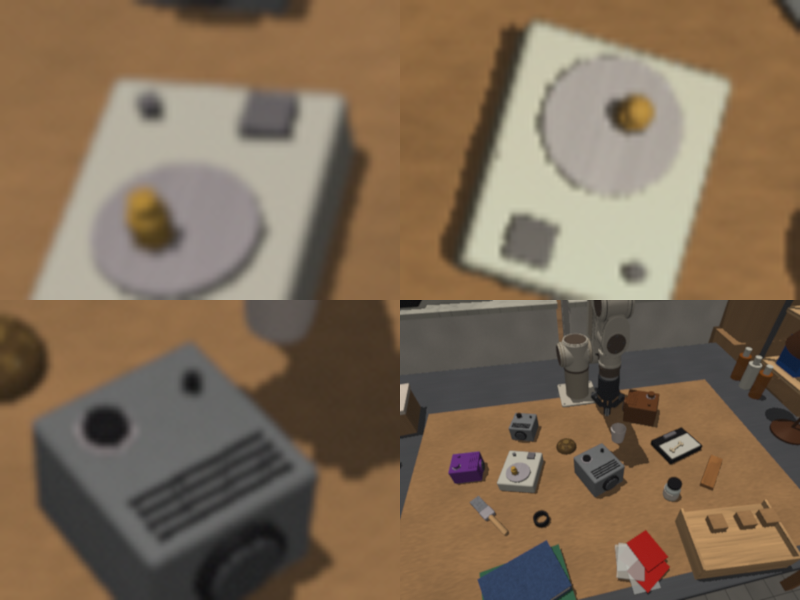

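View pics/diff_scene.png

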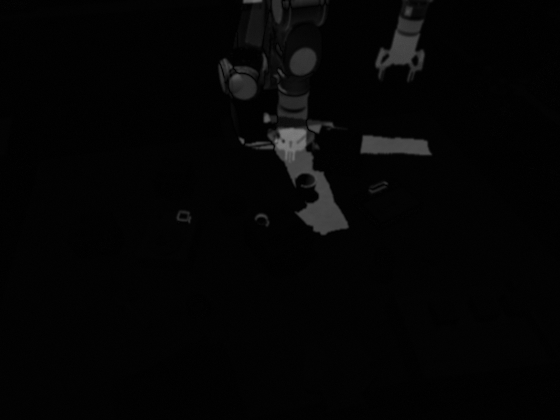

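The difference picture shows changes only at the three keys, at (183,217), (262,220) and (378,187), plus the arm and shadows. Key heights are about 0.110, 0.041 and 0.061, so all three are in. The small buttons are still up, nothing has moved, and the hand is clear at z = 0.207.

```bash
python3 -c "
from workcell import bot
print(bot.job_done(), bot.get_obs()['clock'])"
```

```text
the job is handed in; nothing more can be done
the job is handed in; nothing more can be done
```

I pressed the large grey extractor's big round button, then the light pad's bar, then the balance's square key, in that order and with the gripper shut. I handed the job in just after 23 s on the robot's clock, with the hand clear at about 0.21 m above the table.

- **Presses:** each press ended at about 7 N. By then the force was climbing about 2.5 N per mm, close to the cap's 3 N per mm, with the tip 2 to 2.5 mm below the full-in height. That means each key had reached the end of its travel.
- **Final pictures:** the key tops measured about 0.110, 0.041 and 0.061 m, against 0.110, 0.040 and 0.060 m for fully in. The small buttons measured as standing up. Apart from the arm and its shadow, only the three keys changed in the scene view, so the machines and loose items had not moved.
- **Disagreements:** at the start the two cameras differed by 5 to 12 mm in x on the key centres. The scene view also takes in the keys' sides, so I used the top-view positions. The tip first came down about 20 mm to one side of the balance key, and I corrected that before pressing.

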